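# Turn the spice carousel and stack the rock salt display

## Robot

A 7-joint arm with a two-finger parallel gripper is mounted at the origin on the work surface. World frame = base frame: x ahead of the robot, y to its left, z up, the work surface at z = 0. Lengths are in m, angles in rad, forces in N, time in s.
With the tool pointing down it reaches from about 0.4 to 0.85 m from the base axis. Payload 4.5 kg.
Tool frame: the origin (TCP) lies midway between the tips of the shut fingers; the grasp point (between the pads) lies 19 mm behind it (bot.grip_depth is the distance from the TCP to the grasp point, in m); z points along the fingers, x is the direction in which the jaws open and shut, and the axes are right-handed (so a half turn about z gives the same grasp; the last joint's range is limited). The gripper opens to 85 mm and grips with 20 to 120 N. Pads are 22 mm wide; open, the fingers measure 114 mm over their backs; the gripper's body (76 mm by 85 mm) begins 54 mm behind the grasp point. The pads swing forward as they close: fully open they stand 13 mm farther back than shut.
Start: joints at [1.273, 0.689, -0.195, 1.565, 0.157, 0.902, -0.215], TCP at [0.204, -0.591, 0.231] pointing down, gripper open.
Joint ranges: [-3.01, 3.01], [-0.46, 2.08], [-1.47, 1.51], [0.13, 2.56], [-1, 4.14], [0.04, 2.09], [-2.66, 2.66]. Speed limits (rad/s): [2.57, 2.57, 3.14, 3.14, 3.14, 3.14, 3.14].

## Interface

Orientations are given as a rotation vector (axis times angle).
In Python, from cell import read_state, camera, close_job, bot gives the robot as it stands.
- The arm moves only by the shell command python3 -m handwheel 'ROWS' [FORCE]. ROWS is JSON, a list of rows, each a list of 7 numbers: the shift along the tool's x, y, z in m, then the turn, a rotation vector about the tool's x, y, z in rad, then the closure, from -1 (fully open) to 1 (shut), so that 0 is half open. A call has 1 to 12 rows; each row is the pose to reach, as a shift and turn from the pose commanded when the call began, along the tool's axes at that moment; what a row does not reach only later rows make up. A row lasts 1/8 s, in which the tool goes at most 62.5 mm and 10.7 degrees, less where a joint would pass 70% of its speed; a pose out of reach is approached as far as the arm can. A call with a gripper value outside its range is refused whole. The fingers move at their own pace and stop on an object; FORCE is the grip in N (left out, the last holds). Time passes only in rows, so rows that repeat a pose let the fingers close. It gives the time, the measured TCP pose, the force and the opening at its end, in the units of the state.
- read_state(): the state, without advancing time (a new reading comes with each control period).
- camera(name): name is "scene" or "top" or "wrist"; returns a dict with "color" (384x512x3 uint8, red, green, blue), "camera_matrix" (3x3 intrinsics, pixels), "extrinsics" (4x4, takes a point from world to camera coordinates); the wrist camera has in their place "mount" (4x4, takes a point from camera to tool coordinates, whose origin is the TCP and whose axes are the tool frame's). Camera axes: x right, y down, z forward; pixel columns grow to the right and rows downward; lengths in m; the calibration is good to about 2 mm. A picture is of the moment at which its call begins: read the wrist's pose just before it. There is no depth.
- close_job(): hands the job in, once; it reports no verdict.
The state is a dict: "time_s": time; "joints": joint angles; "joint_velocities": joint speeds; "joint_torque": joint torques, N m; "eef_pos": TCP position; "tool_rot": TCP orientation; "force": force on the tool from outside, world axes, zero at the start; "ft_torque": the same for the moment, N m; "opening": finger opening in m.
Only numpy, scipy, OpenCV 4.12 (cv2) and the standard library are available. Lean on these libraries where they do the work, as an engineer would, in place of code of your own. Each camera call takes 0.05 s, during which the arm holds its last target. There are 200 camera calls.

## Task

First turn the carousel by its rim until the empty dish faces the front pointer on its foot. Then lay the big rock-salt slab flat in that dish and set the small salt lump on the slab's flat step, right way up as it stands now, so that the stack sits steady under the clear upper tier with the dish still at the front. Leave the beaker, the tin and the bowl where they stand.

Things in the scene. Friction and masses are not known exactly. Their poses are not given: they have to be found in the camera images.
- carousel: fixed dark steel foot of the spice carousel. Origin on the counter under the turning axis, z up. Its -x axis is the front, shown by a flat steel tongue (12 mm high) that sticks out from under the disc to 208 mm from the axis and ends in a 50 mm crossbar. It faces roughly the robot, within 18 degrees
- turntable (a joint): angle of the turning part, rad, counter-clockwise from above; 0 or any whole turn: dish exactly at the pointer. Limits -12 and 12. Friction 0.22 N m plus 0.12 N m per rad/s; stays where left. Wooden disc of radius 180 mm, 30 to 50 mm above the counter. On it, fixed, at 90, 180 and 270 degrees from the dish: three lidded amber jars, radius 37 mm, centres 100 mm from the axis, tops at 155 mm
- disc (a point): middle of the disc's top, on the axis, 50 mm above the counter. Seven upright steel finger posts stand on the rim, 168 mm from the axis, at 45, 90, 135, 180, 225, 270 and 315 degrees from the dish; none in front of the dish. 12 mm thick, with 16 mm ball tops 95 mm above the counter
- tier (a point): centre of the underside of the clear round upper tier, on the axis, 270 mm above the counter; radius 120 mm, 8 mm thick, knob above it up to 312 mm; it turns with the disc on a central pole of radius 11 mm. It overhangs most of the dish, so a gripper pointing straight down does not fit there; one tilted about 25 degrees, leaning outwards, does
- dish (a point): centre of the inner floor of the empty dish on the disc, 105 mm from the axis, 55 mm above the counter. Dark wooden rectangular dish: inside 130 mm along the radius by 92 mm across, lip 5 mm thick, 5 mm high above this floor. Axes turn with the disc: -x points radially outwards, z up
- salt_slab: big rock-salt piece, pale pink, 108 mm long (x), 56 mm wide (y), 0.36 kg. Origin: middle of the flat underside, z up. Long sides flat and parallel for x -38 to 40 mm (lowest 14 mm draws in 2 mm a side). Its top is a flat step for x -50 to 30 mm, rising 3 degrees from 28 to 32 mm; at the +x end a hump of 46 mm. Lies flat on the counter, its x axis within 30 degrees of world x
- slab_seat (a point): resting place on the slab's step: on its top surface, 14 mm from the slab's middle towards the end without hump (-x), 30 mm above the slab's underside; axes as the slab's
- salt_cap: small rock-salt lump, 66 mm long (x), 46 mm wide (y), up to 49 mm high with ragged peak, 0.18 kg. Origin: middle of the flat underside (60 by 42 mm), z up. Long sides flat and parallel, 46 mm apart, 9 to 34 mm high within 15 mm of its middle. Stands on its flat underside on the counter, x axis within 30 degrees of world x. Lengthwise along the slab it fits the step with 9 mm to the hump
- beaker: bystander: open glass measuring beaker, radius 36 mm, 90 mm high; origin under its middle
- tin: bystander: closed metal tin, radius 35 mm, 95 mm high; origin under its middle
- bowl: bystander: white bowl, radius 42 mm, 55 mm high; origin under its middle
Not all that is in view belongs to the job. There is more than one size of the salt_cap; the one meant has the size given above. Leave any purple look-alike of the salt_slab alone.

How it is judged:
By the outcome, as a careful person would: the job done as asked, in the order asked, and still so for the second after the job is handed in, with the robot touching nothing.
It also fails if it takes over 72 s, if anything falls off the work surface, if the arm or the gripper's body presses on something with over 40 N, if the wrist force passes 120 N, or if a joint passes its speed limit or range.

## Working session

There is one attempt and no reset: what is moved stays moved. The work goes in short steps, Python scripts to look and compute and a shell command to move; the robot and the scene stay as the last step left them, time stands still between calls to the robot, and variables do not carry over. Pictures are saved under pics/ and viewed, about 8 in all and at most 12, crops included, and the job is handed in when it is done.

```bash
ls; mkdir -p pics; python3 - <<'E'
from cell import read_state,camera,bot
import cv2,numpy as np
print({k:np.round(v,3).tolist() for k,v in read_state().items()})
print([a for a in dir(bot) if a[0]!='_'], bot.grip_depth)
for n in ['scene','top']:
    c=camera(n); cv2.imwrite(f'pics/{n}0.png',c['color'][:,:,::-1]); print(n,c['camera_matrix'].round(1).tolist(),c['extrinsics'].round(3).tolist())
    np.savez(f'pics/{n}0.npz',**c)
a=cv2.imread('pics/scene0.png');b=cv2.imread('pics/top0.png')
E
```

```text
pics
{'time_s': 0.0, 'joints': [1.273, 0.69, -0.194, 1.566, 0.157, 0.902, -0.215], 'joint_velocities': [0.0, 0.001, 0.001, 0.002, 0.0, 0.0, -0.001], 'joint_torque': [-0.001, -53.962, -1.267, -15.854, 0.009, 0.01, -0.0], 'eef_pos': [0.203, -0.59, 0.23], 'tool_rot': [-2.557, 1.823, 0.003], 'force': [1.127, 0.571, -0.007], 'ft_torque': [0.022, -0.07, -0.005], 'opening': 0.085}
['PlanningError', 'grip_depth'] 0.0187
scene [[495.2, 0.0, 250.6], [0.0, 495.2, 196.6], [0.0, 0.0, 1.0]] [[-0.452, 0.892, -0.007, 0.224], [0.513, 0.254, -0.82, -0.119], [-0.729, -0.375, -0.573, 1.806], [0.0, 0.0, 0.0, 1.0]]
top [[416.8, 0.0, 257.5], [0.0, 416.8, 190.6], [0.0, 0.0, 1.0]] [[0.023, -1.0, 0.009, -0.0], [-0.983, -0.024, -0.183, 0.558], [0.183, -0.004, -0.983, 1.51], [0.0, 0.0, 0.0, 1.0]]
```

View pics/scene0.png

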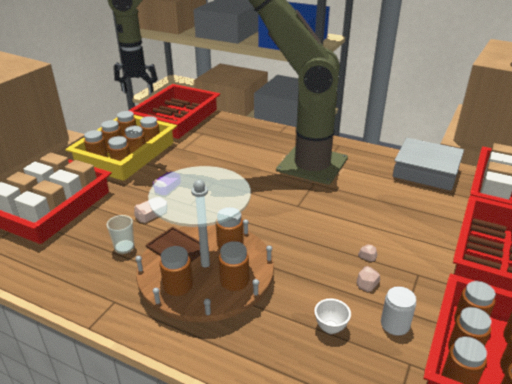

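View pics/top0.png

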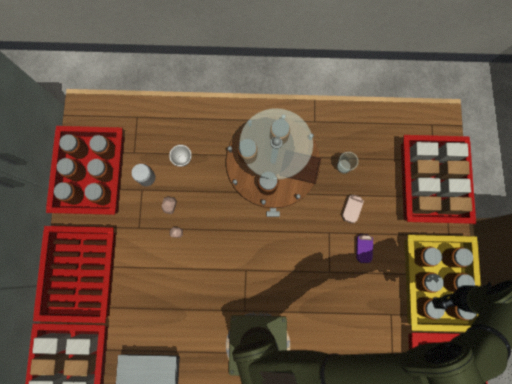

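The scene image shows the slab (150,208), the purple decoy (167,183), the dish (180,243), caps at (369,278) and (369,252), the beaker (121,235), the tin (398,310) and the bowl (332,315). The top image shows the slab (353,208), purple (365,248), caps (168,204) and (176,231), and the pointer crossbar (273,212).

Candidates: for the slab, pink (353,208) or purple (365,248), so pink. For the cap, (168,204) or (176,231), so the larger, to be checked by measurement.

```bash
cat > h.py <<'E'
import numpy as np,cv2
from scipy.spatial.transform import Rotation as R
from cell import read_state,camera,bot
def get(n):
    s=read_state(); c=camera(n); K=c['camera_matrix']
    if n=='wrist':
        T=np.eye(4);T[:3,:3]=R.from_rotvec(s['tool_rot']).as_matrix();T[:3,3]=s['eef_pos']
        E=np.linalg.inv(T@c['mount'])
    else: E=c['extrinsics']
    return c['color'],K,E
def cast(uv,K,E,z):
    uv=np.atleast_2d(np.asarray(uv,float)); d=np.c_[(uv-K[:2,2])/[K[0,0],K[1,1]],np.ones(len(uv))]@E[:3,:3]
    o=-E[:3,:3].T@E[:3,3]; return o+d*((z-o[2])/d[:,2])[:,None]
def proj(P,K,E):
    q=np.atleast_2d(P)@E[:3,:3].T+E[:3,3]; q=q@K.T; return q[:,:2]/q[:,2:]
def blobs(m,amin=8):
    n,l,st,ce=cv2.connectedComponentsWithStats(m.astype(np.uint8)); return [(ce[i].round(1).tolist(),int(st[i,4]),l==i) for i in range(1,n) if st[i,4]>=amin]
def pink(im):
    h=cv2.cvtColor(im,cv2.COLOR_RGB2HSV); r,g,b=[im[:,:,i].astype(int) for i in range(3)]
    return (r>120)&(r-g>12)&(r-g<75)&(abs(g-b)<22)
def save(im,name,box=None,f=1):
    if box: im=im[box[1]:box[3],box[0]:box[2]]
    cv2.imwrite('pics/'+name,cv2.resize(im,None,fx=f,fy=f,interpolation=cv2.INTER_CUBIC)[:,:,::-1])
def tool():
    s=read_state(); return np.array(s['eef_pos']),R.from_rotvec(s['tool_rot'])
def Rt(yaw,tilt=0,about=None):
    "tool z down, tool x at world angle yaw"
    m=np.array([[np.cos(yaw),np.sin(yaw),0],[np.sin(yaw),-np.cos(yaw),0],[0,0,-1]]).T
    r=R.from_matrix(m)
    return R.from_rotvec(np.asarray(about)*tilt)*r if about is not None else r
def rel(p,r,p0=None,r0=None):
    "row numbers for target TCP p, rot r"
    if p0 is None: p0,r0=tool()
    return np.r_[r0.inv().apply(np.asarray(p)-p0),(r0.inv()*r).as_rotvec()].round(4).tolist()
E
python3 - <<'E'
from h import *
for n in ['top','scene']:
    z=np.load(f'pics/{n}0.npz'); im,K,E=z['color'],z['camera_matrix'],z['extrinsics']
    print(n,[(c,a,cast(c,K,E,.02)[0].round(3).tolist()) for c,a,_ in blobs(pink(im),25)])
    r,g,b=[im[:,:,i].astype(int) for i in range(3)]
    m=(abs(r-g)<25)&(b-r>-5)&(r>70)
    ax=[.65,0,0.0]
    print([(c,a,cast(c,K,E,.08)[0].round(3)[:2].tolist()) for c,a,_ in blobs(m,4) if a<200 and ((130<c[0]<280 and c[1]>180) if n=='scene' else (215<c[0]<330 and c[1]<225))])
z=np.load('pics/top0.npz');save(z['color'],'c1.png',(140,95,400,265),3)
print(cast([273,212],z['camera_matrix'],z['extrinsics'],.012))
E
```

```text
top [([471.3, 160.7], 83, [0.703, -0.816, 0.02]), ([91.6, 165.1], 35, [0.648, 0.655, 0.02]), ([88.1, 189.5], 36, [0.553, 0.659, 0.02]), ([352.6, 208.4], 382, [0.504, -0.35, 0.02]), ([167.8, 205.0], 149, [0.5, 0.352, 0.02]), ([175.5, 232.6], 92, [0.397, 0.317, 0.02]), ([366.2, 237.4], 43, [0.396, -0.399, 0.02])]
[([243.5, 47.0], 6, [1.125, 0.081]), ([249.5, 47.0], 4, [1.126, 0.058]), ([254.5, 47.0], 4, [1.127, 0.038]), ([288.5, 48.0], 4, [1.126, -0.095]), ([238.5, 55.0], 10, [1.091, 0.1]), ([277.5, 56.0], 28, [1.091, -0.053]), ([316.5, 57.0], 16, [1.091, -0.205]), ([328.0, 57.0], 5, [1.092, -0.251]), ([249.5, 122.4], 18, [0.815, 0.05]), ([310.3, 136.1], 14, [0.767, -0.181]), ([229.2, 148.4], 5, [0.711, 0.123]), ([234.6, 181.8], 5, [0.584, 0.099]), ([263.0, 201.7], 7, [0.512, -0.008]), ([272.5, 212.7], 57, [0.473, -0.043])]
scene [([496.3, 195.5], 32, [-0.046, 0.615, 0.02]), ([143.9, 212.0], 296, [0.532, -0.353, 0.02]), ([25.3, 215.5], 52, [0.709, -0.671, 0.02]), ([368.2, 252.5], 213, [0.407, 0.322, 0.02]), ([367.5, 278.6], 397, [0.508, 0.349, 0.02]), ([482.3, 286.4], 60, [0.405, 0.619, 0.02])]
[([224.2, 180.3], 6, [0.343, -0.17]), ([230.3, 180.9], 9, [0.338, -0.151]), ([234.2, 181.4], 5, [0.335, -0.139]), ([239.3, 181.9], 9, [0.33, -0.123]), ([244.5, 182.8], 4, [0.327, -0.106]), ([158.7, 206.4], 190, [0.552, -0.274]), ([245.4, 225.5], 31, [0.519, -0.003]), ([268.6, 251.8], 34, [0.59, 0.102]), ([138.9, 262.6], 42, [0.774, -0.176]), ([255.1, 286.2], 48, [0.717, 0.126]), ([156.2, 294.7], 44, [0.846, -0.071]), ([207.2, 305.8], 65, [0.822, 0.055])]
[[ 0.48429178 -0.04793456  0.012     ]]
```

View pics/c1.png

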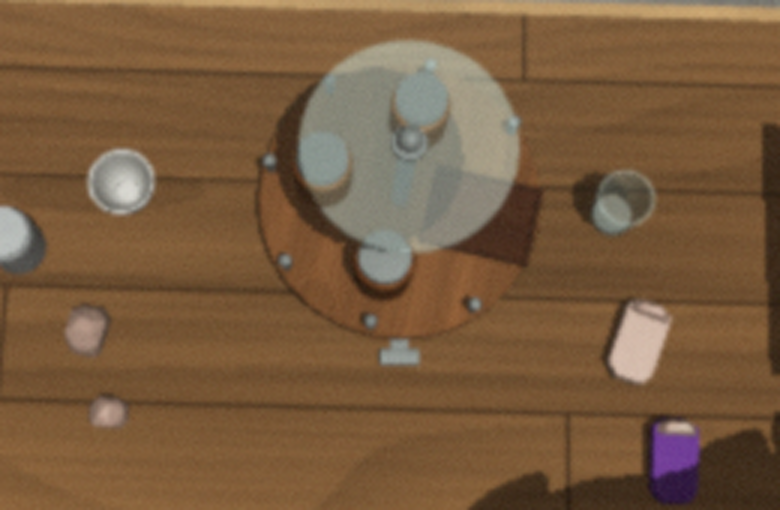

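Crop: dish at right (505,225), posts at (285,260), (269,160), (370,321), (473,303), (512,123), (430,66), (330,82), pointer bar (400,355). The slab's hump is at the upper (far) end (652,312). Now fitting the axis and angle.

```bash
cat > fit.py <<'E'
from h import *
from scipy.optimize import least_squares
def fit(P,th0,c0=(.65,-.045)):
    "P: ball points; returns axis, dish dir angle (world)"
    P=np.asarray(P)[:,:2]
    def f(x):
        m=x[:2]+.168*np.array([[np.cos(x[2]+k*np.pi/4),np.sin(x[2]+k*np.pi/4)] for k in range(1,8)])
        return np.linalg.norm(P[:,None]-m[None],axis=2).min(1)
    s=least_squares(f,[*c0,th0],diff_step=1e-4); return s.x,f(s.x)
E
python3 - <<'E'
from fit import *
z=np.load('pics/top0.npz');K,E=z['camera_matrix'],z['extrinsics']
P=cast([[234.8,181.7],[229.4,148.4],[263.1,201.9],[297.7,196],[310.4,136.1],[283.3,117],[250,122.4]],K,E,.087)
x,r=fit(P,np.deg2rad(-100));print(x,np.rad2deg(x[2]),r.round(4))
z2=np.load('pics/scene0.npz')
P2=cast([[245.4,222],[268.6,247.5],[138.9,258],[156.2,290],[207.2,301.5]],z2['camera_matrix'],z2['extrinsics'],.087)
x2,r2=fit(P2,x[2],x[:2]);print(x2,np.rad2deg(x2[2]),r2.round(4))
b=cast([273,213],K,E,.012)[0];d=b[:2]-x[:2];print('bar',b,np.linalg.norm(d),np.rad2deg(np.arctan2(d[1],d[0])))
# slab / cap outlines top & scene
for n in ('top','scene'):
    z=np.load(f'pics/{n}0.npz')
    for c,a,m in blobs(pink(z['color']),80):
        if n=='top' and not 160<c[0]<360: continue
        h=cv2.findContours(m.astype(np.uint8),0,2)[0][0][:,0]
        W=cast(h,z['camera_matrix'],z['extrinsics'],.025)[:,:2]
        (cx,cy),wh,an=cv2.minAreaRect((W*1000).astype(np.float32));print(n,c,np.round([cx,cy,*wh,an],1))
E
```

```text
[ 0.67405068 -0.04256899 -1.77852411] -101.90192533321601 [0.001  0.0005 0.0007 0.002  0.0029 0.001  0.0025]
[ 0.6751283  -0.04115965 -1.77547631] -101.72729943871708 [0.0021 0.0018 0.0011 0.0007 0.0011]
bar [ 0.48045663 -0.04799688  0.012     ] 0.1936701240221168 -178.39398879894736
top [352.6, 208.4] [ 504.1 -348.7   56.9  104.3   70.7]
top [167.8, 205.0] [497.8 350.2  49.7  45.5   1.4]
top [175.5, 232.6] [397.1 314.9  42.6  31.5  83.3]
scene [143.9, 212.0] [ 535.  -351.8  107.2   58.2   51.5]
scene [368.2, 252.5] [411.  325.6  49.5  59.1  80.7]
scene [367.5, 278.6] [512.3 349.4  53.8  80.9  78.8]
```

```bash
cat > arc.py <<'E'
from h import *
AX=np.array([.6745,-.042])
def post(phi_deg,z=.062,off=15,t=15,up=0.,r=.168):
    f=np.deg2rad(phi_deg); rh=np.array([np.cos(f),np.sin(f),0]); th=np.array([-np.sin(f),np.cos(f),0])
    rot=Rt(f+np.pi/2+np.deg2rad(off),np.deg2rad(t),th)
    zt=rot.as_matrix()[:,2]
    p=np.r_[AX+.168*rh[:2]/.168*r,.0787]+zt*bot.grip_depth  # grasp point at z .0787
    p[2]+=z-.062
    return p-zt*up,rot
E
python3 -c "
from arc import *
p,r=post(-146.8,up=.1);print(p,rel(p,r))
print(R.from_rotvec(read_state()['tool_rot']).as_matrix().round(2))"
```

```text
[ 0.51631641 -0.14551244  0.15722977] [-0.3185, -0.4408, 0.0738, 0.2643, 0.0035, -0.5067]
[[ 0.33 -0.95 -0.  ]
 [-0.95 -0.33  0.  ]
 [-0.    0.   -1.  ]]
```

```bash
python3 -m handwheel '[[-0.318,-0.441,0.02,0.264,0.004,-0.507,0],[-0.318,-0.441,0.02,0.264,0.004,-0.507,0],[-0.318,-0.441,0.02,0.264,0.004,-0.507,0],[-0.318,-0.441,0.02,0.264,0.004,-0.507,0],[-0.318,-0.441,0.02,0.264,0.004,-0.507,0],[-0.318,-0.441,0.02,0.264,0.004,-0.507,0],[-0.318,-0.441,0.074,0.264,0.004,-0.507,0],[-0.318,-0.441,0.074,0.264,0.004,-0.507,0],[-0.318,-0.441,0.074,0.264,0.004,-0.507,0],[-0.318,-0.441,0.074,0.264,0.004,-0.507,0],[-0.318,-0.441,0.074,0.264,0.004,-0.507,0],[-0.318,-0.441,0.074,0.264,0.004,-0.507,0]]' 20
python3 - <<'E'
from arc import *
p,r=post(-146.8);print(p,rel(p,r)); print(read_state()['joints'])
im,K,E=get('wrist');save(im,'w1.png',f=1.2)
a=np.deg2rad(-146.8);print('post expected px',proj(np.r_[AX+.168*np.array([np.cos(a),np.sin(a)]),.09],K,E)*1.2)
E
```

```text
time_s: 1.6
eef_pos: [0.5162, -0.1486, 0.1574]
tool_rot: [-2.73, 1.047, -0.228]
force: [0.8, 1.2, -0.3]
opening: 0.0425
[ 0.53797346 -0.13134046  0.06063719] [-0.0023, -0.0025, 0.1006, 0.0022, -0.0029, -0.0022]
[ 0.5269407   0.66557628 -0.33282146  2.05896745  0.03463759  0.269358
 -0.48541255]
post expected px [[301.73337018 242.77159476]]
```

View pics/w1.png

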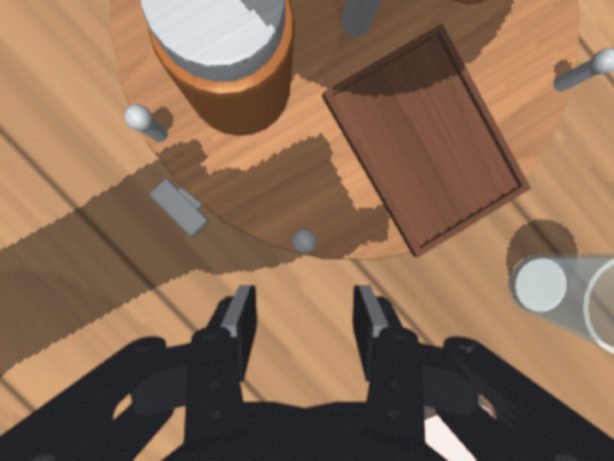

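Wrist view: post ball at (303,240), where the fit predicted (302,243). Dish corners are at (325,95), (440,27), (527,188), (415,255), and the pointer crossbar at (180,207). I'll refine the angles from these.

```bash
cat > ang.py <<'E'
from arc import *
E
python3 - <<'E'
from arc import *
im=cv2.imread('pics/w1.png')
c=camera; im2,K,E=get('wrist')
D=cast(np.array([[325,95],[440,27],[527,188],[415,255]])/1.2,K,E,.06)[:,:2]
print('dish',D.round(4).tolist(),D.mean(0),np.linalg.norm(D[2]-D[1]),np.linalg.norm(D[1]-D[0]))
d=D.mean(0)-AX;print(np.linalg.norm(d),np.rad2deg(np.arctan2(d[1],d[0])))
e=(D[2]-D[1]+D[3]-D[0]);print(np.rad2deg(np.arctan2(e[1],e[0])))
r,g,b=[im2[:,:,i].astype(int) for i in range(3)]
m=np.zeros(r.shape,bool);m[145:200,120:178]=True;m&=(abs(r-b)<25)&(r>50)
bl=max(blobs(m),key=lambda t:t[1]);print(bl[:2])
h=cv2.findContours(bl[2].astype(np.uint8),0,2)[0][0][:,0]
W=cast(h,K,E,.012)[:,:2];q=cv2.minAreaRect((W*1000).astype(np.float32));print(q)
for C in (W.mean(0),np.array(q[0])/1e3):
    d=C-AX;print(C,np.linalg.norm(d),np.rad2deg(np.arctan2(d[1],d[0])))
p,r0=tool()
for f in (-146.8,): 
    q,rr=post(f);print(rel(q,rr))
E
```

```text
dish [[0.6189, -0.069], [0.7162, -0.0883], [0.6885, -0.2216], [0.5906, -0.2004]] [ 0.65354223 -0.1448159 ] 0.1361583443267971 0.09920118937027347
0.1049301544227748 -101.52120807750777
-101.9537156782373
([149.7, 171.9], 1176)
((481.7924499511719, -47.4665641784668), (25.692930221557617, 51.369651794433594), 1.5995222330093384)
[ 0.48641043 -0.04646529] 0.18814256294676174 -178.64003964530139
[ 0.48179245 -0.04746656] 0.19278506988285918 -178.37511772022725
[-0.0024, -0.0022, 0.1007, 0.0018, -0.0032, -0.002]
```

```bash
python3 -m handwheel '[[-0.002,-0.002,0.05,0.002,-0.003,-0.002,0],[-0.002,-0.002,0.1,0.002,-0.003,-0.002,0],[-0.002,-0.002,0.1,0.002,-0.003,-0.002,0.5],[-0.002,-0.002,0.1,0.002,-0.003,-0.002,0.5],[-0.002,-0.002,0.1,0.002,-0.003,-0.002,0.5]]' 20
python3 - <<'E'
from arc import *
p0,r0=post(-146.8); print(rel(p0,r0))
for i in range(1,13): print(np.round(rel(*post(-146.8-76.6*min(i,11.)/11),p0,r0),3).tolist())
E
```

```text
time_s: 2.33
eef_pos: [0.5392, -0.131, 0.0633]
tool_rot: [-2.729, 1.039, -0.23]
force: [0.5, 0.5, 1.2]
opening: 0.021
[-0.0009, 0.0017, 0.0023, -0.0018, -0.0023, 0.0023]
[-0.019, -0.006, 0.0, -0.008, 0.03, 0.117]
[-0.037, -0.015, 0.001, -0.016, 0.061, 0.235]
[-0.054, -0.025, 0.003, -0.024, 0.091, 0.352]
[-0.069, -0.037, 0.005, -0.033, 0.122, 0.47]
[-0.083, -0.051, 0.008, -0.041, 0.152, 0.587]
[-0.095, -0.067, 0.011, -0.049, 0.182, 0.704]
[-0.105, -0.084, 0.014, -0.057, 0.213, 0.822]
[-0.112, -0.101, 0.018, -0.065, 0.243, 0.939]
[-0.118, -0.12, 0.023, -0.073, 0.274, 1.057]
[-0.121, -0.139, 0.028, -0.081, 0.304, 1.174]
[-0.122, -0.158, 0.032, -0.09, 0.334, 1.291]
[-0.122, -0.158, 0.032, -0.09, 0.334, 1.291]
```

```bash
python3 -m handwheel '[[-0.019,-0.006,0.0,-0.008,0.03,0.117,0.5],[-0.037,-0.015,0.001,-0.016,0.061,0.235,0.5],[-0.054,-0.025,0.003,-0.024,0.091,0.352,0.5],[-0.069,-0.037,0.005,-0.033,0.122,0.47,0.5],[-0.083,-0.051,0.008,-0.041,0.152,0.587,0.5],[-0.095,-0.067,0.011,-0.049,0.182,0.704,0.5],[-0.105,-0.084,0.014,-0.057,0.213,0.822,0.5],[-0.112,-0.101,0.018,-0.065,0.243,0.939,0.5],[-0.118,-0.12,0.023,-0.073,0.274,1.057,0.5],[-0.121,-0.139,0.028,-0.081,0.304,1.174,0.5],[-0.122,-0.158,0.032,-0.09,0.334,1.291,0.5],[-0.122,-0.158,0.032,-0.09,0.334,1.291,1]]' 30
python3 - <<'E'
from arc import *
q=post(-223.4);print(q[0],rel(*q)); print(read_state()['joints'])
E
```

```text
time_s: 3.82
eef_pos: [0.5586, 0.0743, 0.0639]
tool_rot: [-1.633, 2.559, -0.37]
force: [3.7, -1.4, -3.9]
opening: 0.0138
[0.55595202 0.07010526 0.06063719] [0.0047, 0.0014, 0.0033, 0.0001, 0.0227, 0.058]
[-0.48883394  0.86792365  0.24524823  2.05584766  0.30729188  0.1001362
 -2.65067964]
```

```bash
python3 - <<'E'
from arc import *
q=post(-223.4,off=26);print(rel(*q))
E
```

```text
[0.0047, 0.0014, 0.0033, -0.0021, 0.0227, -0.134]
```

```bash
python3 -m handwheel '[[0.003,0.001,0.003,-0.002,0.022,-0.134,1],[0.005,0.001,0.003,-0.002,0.022,-0.134,1],[0.005,0.001,0.003,-0.002,0.022,-0.134,1],[0.005,0.001,0.003,-0.002,0.022,-0.134,1],[0.005,0.001,0.003,-0.002,0.022,-0.134,1]]' 30
python3 - <<'E'
from arc import *
q=post(-223.4,off=26);print(rel(*q),read_state()['joints'][6])
print('force',read_state()['force'])
E
```

```text
time_s: 4.45
eef_pos: [0.5573, 0.0718, 0.0632]
tool_rot: [-1.821, 2.462, -0.393]
force: [-5.2, 7.6, 23.4]
opening: 0.0137
[0.0017, 0.0015, 0.0025, -0.0029, 0.0081, 0.0058] -2.58594872051926
force [-5.21329827  7.58067267 23.35510475]
```

```bash
python3 -m handwheel '[[0,0,0,0,0,0,0],[0,0,0,0,0,0,0],[0,0,-0.05,0,0,0,0],[0,0,-0.11,0,0,0,0],[0,0,-0.13,0,0,0.3,0],[0,0,-0.13,0,0,0.5,0],[0,0,-0.13,0,0,0.5,0]]' 30
python3 - <<'E'
from arc import *
im,K,E=get('wrist');save(im,'w2.png',f=1.2);np.savez('pics/w2.npz',im=im,K=K,E=E)
E
```

```text
time_s: 5.32
eef_pos: [0.5294, 0.0902, 0.1851]
tool_rot: [-1.128, 2.799, -0.361]
force: [-0.5, 0.2, -0.9]
opening: 0.0429
```

View pics/w2.png

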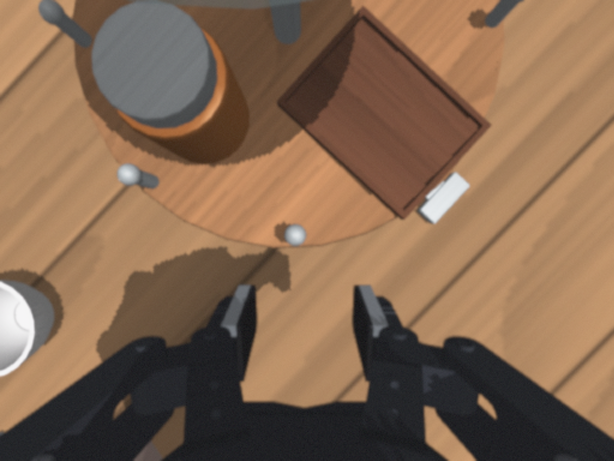

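Wrist view: dish corners (362,10), (490,126), (405,217), (278,103), with the crossbar (444,198) at its outer edge, so the dish roughly faces the pointer.

```bash
python3 - <<'E'
from arc import *
z=np.load('pics/w2.npz');im,K,E=z['im'],z['K'],z['E']
D=cast(np.array([[362,10],[490,126],[405,217],[278,103]])/1.2,K,E,.06)[:,:2]
print(D.round(4).tolist(),D.mean(0))
d=D.mean(0)-AX;print(np.linalg.norm(d),np.rad2deg(np.arctan2(d[1],d[0])))
e=D[1]-D[0]+D[2]-D[3];print('dish dir',np.rad2deg(np.arctan2(e[1],e[0])))
e=D[3]-D[0]+D[2]-D[1];print('dish cross',np.rad2deg(np.arctan2(e[1],e[0])))
r,g,b=[im[:,:,i].astype(int) for i in range(3)]
bl=[x for x in blobs((abs(r-b)<25)&(r>130),100) if 340<x[0][0]<400 and 140<x[0][1]<190];print([x[:2] for x in bl])
h=cv2.findContours(bl[0][2].astype(np.uint8),0,2)[0][0][:,0]
W=cast(h,K,E,.012)[:,:2];q=cv2.minAreaRect((W*1000).astype(np.float32));print(q)
c=np.array(q[0])/1e3-AX;print(np.linalg.norm(c),np.rad2deg(np.arctan2(c[1],c[0])))
B=cast(np.array([[295,235],[128,174]])/1.2,K,E,.088)[:,:2]
for v in B-AX: print(np.linalg.norm(v),np.rad2deg(np.arctan2(v[1],v[0])))
print(read_state()['joints'].round(2))
E
```

```text
[[0.6399, -0.0905], [0.5027, -0.0957], [0.5007, 0.0031], [0.6374, 0.0084]] [ 0.57017079 -0.04367444]
0.10434264507408882 -179.0805070250597
dish dir -177.82574690482474
dish cross 91.29119743643763
[([369.5, 164.1], 832)]
((480.4846496582031, -46.113800048828125), (23.62911033630371, 49.2044792175293), 1.4009604454040527)
0.19405895887356478 -178.7853122622752
0.1672882895392901 136.07336678886026
0.16832795195633427 90.83801425043346
[-0.67  0.66  0.44  2.04 -0.08  0.38 -2.64]
```

The dish is at about -179.0° and the front at about -178.6°, so alignment is within about 0.5°. Next I'll unwind the wrist, go to the slab and take a close look.

```bash
python3 - <<'E'
from arc import *
for p,y in (([.44,0,.25],-100),([.44,-.15,.25],-60),([.42,-.33,.26],-20)): print(rel(p,Rt(np.deg2rad(y))))
E
```

```text
[0.1266, -0.0202, -0.063, -0.2524, -0.0755, -0.6289]
[0.2304, -0.125, -0.036, -0.224, -0.1666, -1.3227]
[0.3694, -0.24, -0.0168, -0.17, -0.2583, -2.0156]
```

```bash
python3 -m handwheel '[[0.06,-0.01,-0.06,-0.1,-0.03,-0.2,-1],[0.127,-0.02,-0.063,-0.25,-0.076,-0.4,-1],[0.127,-0.02,-0.063,-0.25,-0.076,-0.6,-1],[0.18,-0.07,-0.05,-0.24,-0.12,-0.8,-1],[0.23,-0.125,-0.036,-0.224,-0.167,-1,-1],[0.3,-0.18,-0.025,-0.2,-0.2,-1.2,-1],[0.369,-0.24,-0.017,-0.18,-0.24,-1.4,-1],[0.369,-0.24,-0.017,-0.17,-0.258,-1.6,-1],[0.369,-0.24,-0.017,-0.17,-0.258,-1.8,-1],[0.369,-0.24,-0.017,-0.17,-0.258,-2.016,-1],[0.369,-0.24,-0.017,-0.17,-0.258,-2.016,-1],[0.369,-0.24,-0.017,-0.17,-0.258,-2.016,-1]]' 60
python3 - <<'E'
from h import *
im,K,E=get('wrist');save(im,'w3.png',f=1.2);np.savez('pics/w3.npz',im=im,K=K,E=E)
print(read_state()['joints'].round(2))
for c,a,m in blobs(pink(im),300):
    h=cv2.findContours(m.astype(np.uint8),0,2)[0][0][:,0]; W=cast(h,K,E,.029)[:,:2]; print(c,a,cv2.minAreaRect((W*1000).astype(np.float32)))
E
```

```text
time_s: 6.88
eef_pos: [0.423, -0.3309, 0.2606]
tool_rot: [3.094, -0.525, -0.003]
force: [-0.5, 0.1, -0.7]
opening: 0.0852
[ 0.86  0.56 -0.45  1.79  0.31  0.87 -0.08]
[317.3, 160.9] 3503 ((503.781982421875, -347.24432373046875), (58.416072845458984, 109.02325439453125), 70.74793243408203)
[239.5, 224.0] 463 ((355.2566223144531, -390.3105773925781), (60.70979690551758, 104.0781021118164), 85.96157836914062)
```

View pics/w3.png

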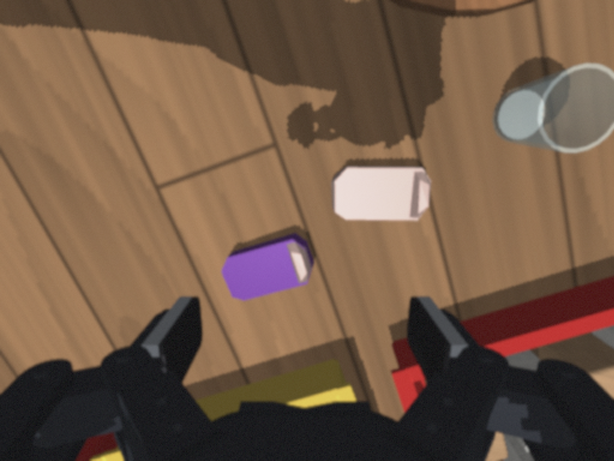

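Wrist view: pink slab at (382,193), hump end at the right (420,193); purple look-alike at (268,268), to be left alone. Slab centre ≈ (0.504,-0.347), x axis -19.3°. Planning a tilted grasp.

```bash
cat > obj.py <<'E'
from h import *
def grasp(o,yaw_deg,x,z,t,up=0.):
    "TCP pose: object origin o (3), object x yaw; TCP at object (x,0,z); tilt t deg leaning to object -x; jaws along object +y"
    a=np.deg2rad(yaw_deg); ex=np.array([np.cos(a),np.sin(a),0])
    rh=-ex; th=np.cross([0,0,1],rh)
    rot=Rt(a+np.pi/2,np.deg2rad(t),th)
    return np.asarray(o)+x*ex+[0,0,z]-up*rot.as_matrix()[:,2],rot
E
python3 - <<'E'
from obj import *
for u in (.12,0): print(rel(*grasp([.504,-.347,0],-19.3,-.016,.009,18,u)))
E
```

```text
[0.0289, -0.0116, 0.1375, -0.2452, 0.2496, -1.5525]
[0.0661, -0.0118, 0.2515, -0.2452, 0.2496, -1.5525]
```

```bash
python3 -m handwheel '[[0.029,-0.012,0.05,-0.245,0.25,-1.553,-0.7],[0.029,-0.012,0.05,-0.245,0.25,-1.553,-0.7],[0.029,-0.012,0.05,-0.245,0.25,-1.553,-0.7],[0.029,-0.012,0.1,-0.245,0.25,-1.553,-0.7],[0.029,-0.012,0.137,-0.245,0.25,-1.553,-0.7],[0.029,-0.012,0.137,-0.245,0.25,-1.553,-0.7],[0.029,-0.012,0.137,-0.245,0.25,-1.553,-0.7],[0.029,-0.012,0.137,-0.245,0.25,-1.553,-0.7],[0.029,-0.012,0.137,-0.245,0.25,-1.553,-0.7],[0.029,-0.012,0.137,-0.245,0.25,-1.553,-0.7],[0.029,-0.012,0.137,-0.245,0.25,-1.553,-0.7]]' 60
python3 - <<'E'
from obj import *
print(rel(*grasp([.504,-.347,0],-19.3,-.016,.009,18,0)),read_state()['joints'].round(2))
im,K,E=get('wrist')
for c,a,m in blobs(pink(im),600):
    h=cv2.findContours(m.astype(np.uint8),0,2)[0][0][:,0]; W=cast(h,K,E,.029)[:,:2]; print(c,a,cv2.minAreaRect((W*1000).astype(np.float32)))
E
```

```text
time_s: 8.3
eef_pos: [0.4552, -0.3292, 0.1238]
tool_rot: [2.353, 1.649, 0.265]
force: [-0.0, 0.3, -0.0]
opening: 0.0729
[-0.0005, -0.0014, 0.1203, 0.001, 0.0011, -0.0111] [ 0.75  0.72 -0.26  2.15  1.76  0.1   0.06]
[137.9, 122.6] 1661 ((364.7664794921875, -409.0355529785156), (104.14893341064453, 50.841915130615234), 25.997560501098633)
[252.8, 213.3] 6108 ((506.7161865234375, -348.840087890625), (58.792720794677734, 124.40483856201172), 70.61442565917969)
```

```bash
python3 -m handwheel '[[0,-0.001,0.04,0,0,-0.011,-0.7],[0,-0.001,0.08,0,0,-0.011,-0.7],[0,-0.001,0.105,0,0,-0.011,-0.7],[0,-0.001,0.12,0,0,-0.011,-0.7],[0,-0.001,0.12,0,0,-0.011,-0.7],[0,-0.001,0.12,0,0,-0.011,1],[0,-0.001,0.12,0,0,-0.011,1],[0,-0.001,0.12,0,0,-0.011,1],[0,-0.001,0.12,0,0,-0.011,1]]' 80
python3 - <<'E'
from obj import *
print(rel(*grasp([.504,-.347,0],-19.3,-.016,.009,18,0)),read_state()['joints'].round(2))
E
```

```text
time_s: 9.48
eef_pos: [0.4892, -0.3411, 0.0106]
tool_rot: [2.339, 1.666, 0.262]
force: [-3.5, 0.2, 7.2]
opening: 0.0542
[-0.0006, -0.0006, 0.0015, 0.0018, 0.0016, 0.0041] [ 0.91  1.02 -0.56  2.07  2.02  0.42 -0.1 ]
```

```bash
python3 - <<'E'
from obj import *
print(rel(*grasp([.504,-.347,.19],-19.3,-.016,.0106,18,0)))
print(rel(*grasp([.5665,-.0439,.055],1.05,-.016,.0106,18,.12)))
E
```

```text
[-0.0012, 0.059, -0.1806, 0.0018, 0.0016, 0.0041]
[0.2874, -0.0176, -0.1845, 0.0013, 0.1116, -0.3336]
```

```bash
python3 -m handwheel '[[0,0.01,-0.03,0,0,0,1],[-0.001,0.03,-0.09,0,0,0,1],[-0.001,0.05,-0.15,0,0,0,1],[0.03,0.05,-0.175,0,0.02,-0.05,1],[0.08,0.035,-0.18,0,0.04,-0.1,1],[0.13,0.02,-0.18,0,0.06,-0.16,1],[0.18,0.01,-0.184,0.001,0.08,-0.22,1],[0.23,-0.005,-0.184,0.001,0.1,-0.28,1],[0.287,-0.018,-0.184,0.001,0.112,-0.334,1],[0.287,-0.018,-0.184,0.001,0.112,-0.334,1],[0.287,-0.018,-0.184,0.001,0.112,-0.334,1]]' 80
python3 - <<'E'
from obj import *
print(rel(*grasp([.5665,-.0439,.055],1.05,-.016,.0106,18,.0)),read_state()['joints'].round(2),read_state()['force'])
im,K,E=get('wrist');a=im
im,K,E=get('scene');save(np.hstack([cv2.resize(a,(400,300)),cv2.resize(im[150:330,100:340],(400,300))]),'s1.png')
E
```

```text
time_s: 10.85
eef_pos: [0.5126, -0.0455, 0.1781]
tool_rot: [2.034, 2.073, 0.327]
force: [0.2, -0.2, -3.8]
opening: 0.0536
[0.0005, 0.0015, 0.1187, -0.0013, -0.0004, 0.0005] [ 0.39  0.61 -0.6   2.24  1.45  0.35  0.14] [ 0.19628997 -0.20073937 -3.76925255]
```

View pics/s1.png

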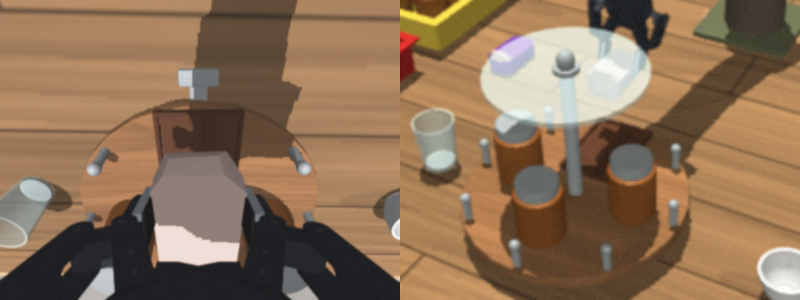

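The left half (wrist) shows the slab in the jaws at (200,200) with its humpless end toward the pointer (198,78). The dish outer corners are at (153,110) and (243,112), in line with it. Lateral check, then lower.

```bash
python3 - <<'E'
from obj import *
im,K,E=get('wrist')
print(cast(np.array([[153,110],[243,112],[198,78]])*1.28,K,E,.06))
print('expect', (np.array([.6745,-.042])+.175*np.array([np.cos(np.deg2rad(-179)),np.sin(np.deg2rad(-179))])))
for u in (.03,.01,.001): print(rel(*grasp([.5665,-.0439,.055],1.05,-.016,.0106,18,u)))
E
```

```text
[[ 0.49940303 -0.09676545  0.06      ]
 [ 0.50015425  0.00143403  0.06      ]
 [ 0.46443197 -0.04836405  0.06      ]]
expect [ 0.49952665 -0.04505417]
[0.0022, 0.0013, 0.0886, -0.001, 0.0004, -0.0027]
[0.0022, 0.0013, 0.1086, -0.001, 0.0004, -0.0027]
[0.0022, 0.0013, 0.1176, -0.001, 0.0004, -0.0027]
```

```bash
python3 -m handwheel '[[0.001,0.001,0.04,-0.001,0,-0.003,1],[0.001,0.001,0.08,-0.001,0,-0.003,1],[0.001,0.001,0.1,-0.001,0,-0.003,1],[0.001,0.001,0.108,-0.001,0,-0.003,1],[0.001,0.001,0.112,-0.001,0,-0.003,1],[0.001,0.001,0.115,-0.001,0,-0.003,1],[0.001,0.001,0.117,-0.001,0,-0.003,1],[0.001,0.001,0.117,-0.001,0,-0.003,1]]' 80
python3 - <<'E'
from obj import *
print(rel(*grasp([.5665,-.0439,.055],1.05,-.016,.0106,18,.0)),read_state()['joints'].round(2))
im,K,E=get('wrist');a=im;np.savez('pics/w4.npz',im=im,K=K,E=E)
save(im,'w4.png')
E
```

```text
time_s: 12.0
eef_pos: [0.5505, -0.0435, 0.0675]
tool_rot: [2.031, 2.075, 0.33]
force: [0.2, -0.4, -3.8]
opening: 0.054
[-0.0007, -0.0006, 0.0018, 0.0012, -0.0013, 0.0029] [ 0.38  0.89 -0.63  2.2   1.96  0.5  -0.3 ]
```

View pics/w4.png

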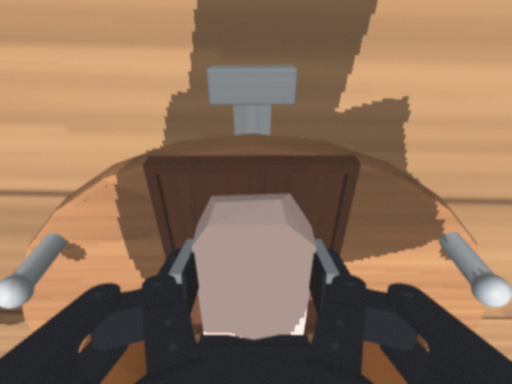

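Slab centred between the dish sides (columns 158–347, slab centre 253), pointer bar at (252,85). Wrist force still shows the full slab weight, so I'll go down a little more.

```bash
python3 -m handwheel '[[0,0.0005,0.002,0,0,0,1],[0,0.001,0.003,0,0,0,1],[0,0.001,0.004,0,0,0,1],[0,0.001,0.004,0,0,0,1]]' 80
```

```text
time_s: 12.55
eef_pos: [0.5515, -0.0434, 0.0656]
tool_rot: [2.029, 2.075, 0.33]
force: [-9.9, -1.2, 19.9]
opening: 0.0543
```

```bash
python3 -m handwheel '[[0,0,-0.001,0,0,0,-0.5],[0,0,-0.001,0,0,0,-0.5],[0,0,-0.001,0,0,0,-0.5],[0,0,-0.03,0,0,0,-0.5],[0,0,-0.09,0,0,0,-0.5],[0,0,-0.15,0,0,0,-0.5],[0,0.06,-0.15,0,0,0,-0.5],[0,0.06,-0.15,0,0,0,-0.5]]' 80
python3 - <<'E'
from obj import *
im,K,E=get('wrist');save(im,'w5.png');np.savez('pics/w5.npz',im=im,K=K,E=E)
print(read_state()['joints'].round(2),read_state()['eef_pos'])
E
```

```text
time_s: 13.55
eef_pos: [0.5633, -0.043, 0.2259]
tool_rot: [2.03, 2.076, 0.329]
force: [0.6, -0.4, -0.6]
opening: 0.064
[ 0.41  0.58 -0.64  2.05  0.93  0.45  0.68] [ 0.56468743 -0.04280285  0.22730809]
```

View pics/w5.png

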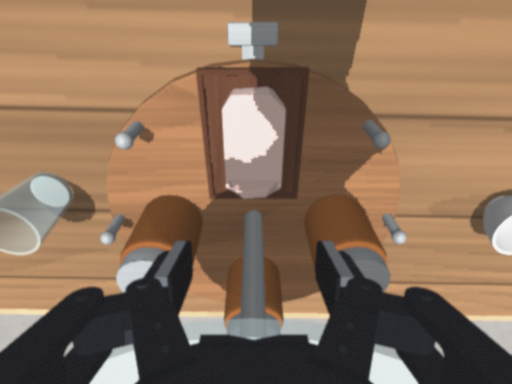

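Slab lies in the dish: slab (222–285, 85–198) inside dish corners (197,68), (308,66), (298,198), (210,198), pointer bar at (253,35). Measuring both.

```bash
python3 - <<'E'
from obj import *
z=np.load('pics/w5.npz');im,K,E=z['im'],z['K'],z['E']
r,g,b=[im[:,:,i].astype(int) for i in range(3)]
m=np.zeros(r.shape,bool);m[76:200,205:302]=True;m&=(b>85)&(r-b<60)
bl=max(blobs(m),key=lambda t:t[1]);print(bl[:2])
h=cv2.findContours(bl[2].astype(np.uint8),0,2)[0][0][:,0]
W=cast(h,K,E,.083)[:,:2];print(cv2.minAreaRect((W*1000).astype(np.float32)))
# side edges: rows 105-150
for cols,nm in ((0,'L'),(1,'R')):
    pts=[]
    for v in range(108,172,4):
        u=np.where(bl[2][v])[0]; pts.append([u[0] if cols==0 else u[-1]+1,v])
    P=cast(pts,K,E,.083)[:,:2];k=np.polyfit(P[:,0],P[:,1],1);print(nm,np.rad2deg(np.arctan(k[0])),np.polyval(k,.565))
D=cast([[197,68],[308,66],[298,198],[210,198]],K,E,.06)[:,:2];print(D.round(4).tolist())
print('dish ends mid dir',np.rad2deg(np.arctan2(*(D[:2].mean(0)-D[2:].mean(0))[::-1])),'about axis',np.rad2deg(np.arctan2(*(D.mean(0)-[.6745,-.042])[::-1])),D.mean(0))
B=cast([[253,35]],K,E,.012)[0,:2]-[.6745,-.042];print('bar',np.rad2deg(np.arctan2(B[1],B[0])),np.linalg.norm(B))
P=cast([[124,141],[382,139],[108,236],[400,236]],K,E,.087)[:,:2]-[.6745,-.042];print(np.rad2deg(np.arctan2(P[:,1],P[:,0])),np.linalg.norm(P,axis=1))
print('retreat',rel([.42,-.04,.26],Rt(np.deg2rad(91))), rel([.40,.25,.27],Rt(np.deg2rad(91))))
E
```

```text
([252.7, 141.0], 6292)
((568.2645263671875, -44.29566955566406), (113.63965606689453, 58.12188720703125), 1.3449236154556274)
L 1.151954923378914 -0.07274684915018985
R 1.5550654274178952 -0.014886569659360738
[[0.5018, -0.0955], [0.4979, 0.0032], [0.6395, 0.0098], [0.6418, -0.0926]]
dish ends mid dir -178.07714186953802 about axis -179.0425599762854 [ 0.57024351 -0.04374234]
bar -178.79797326593862 0.19549179885877532
[-132.9199142   135.94603254  -88.40741183   91.022657  ] [0.16636259 0.16788527 0.16710778 0.169812  ]
retreat [0.0058, -0.1274, -0.0759, 0.3148, -0.0019, 0.003] [0.2962, -0.1377, -0.0893, 0.3148, -0.0019, 0.003]
```

```bash
python3 - <<'E'
from obj import *
for p in ([.42,-.04,.26],[.42,.18,.27],[.52,.345,.27]): print(rel(p,Rt(np.deg2rad(91))))
E
python3 -m handwheel '[[0.003,-0.06,-0.04,0,0,0,-0.5],[0.006,-0.12,-0.07,0.1,0,0,-0.5],[0.006,-0.127,-0.076,0.2,-0.002,0.003,-0.5],[0.06,-0.13,-0.08,0.315,-0.002,0.003,-0.5],[0.12,-0.132,-0.082,0.315,-0.002,0.003,-0.5],[0.18,-0.134,-0.085,0.315,-0.002,0.003,-0.5],[0.226,-0.13,-0.085,0.315,-0.002,0.003,-0.7]]' 60
python3 - <<'E'
from obj import *
print(rel([.52,.345,.27],Rt(np.deg2rad(91))),read_state()['joints'].round(2))
E
```

```text
[0.0058, -0.1274, -0.0759, 0.3148, -0.0019, 0.003]
[0.2258, -0.12, -0.0837, 0.3148, -0.0019, 0.003]
[0.3887, -0.0218, -0.0514, 0.3148, -0.0019, 0.003]
time_s: 14.48
eef_pos: [0.408, 0.1817, 0.2653]
tool_rot: [2.198, 2.242, -0.0]
force: [1.0, -0.1, -0.3]
opening: 0.0724
[0.161, 0.1153, -0.0047, 0.0009, 0.0011, 0.0024] [ 0.04  0.51 -0.86  2.01  0.52  0.85  0.48]
```

```bash
python3 -m handwheel '[[0.05,0.035,-0.005,0,0,0,-0.7],[0.1,0.07,-0.005,0,0,0,-0.7],[0.161,0.115,-0.005,0,0,0,-0.7],[0.161,0.115,-0.005,0,0,0,-0.7],[0.161,0.115,-0.005,0,0,0,-0.7]]' 60
python3 - <<'E'
from obj import *
im,K,E=get('wrist');save(im,'w6.png');np.savez('pics/w6.npz',im=im,K=K,E=E)
print(read_state()['joints'].round(2),read_state()['eef_pos'])
for c,a,m in blobs(pink(im),300):
    h=cv2.findContours(m.astype(np.uint8),0,2)[0][0][:,0]
    for zz in (0.01,.03): print(c,a,zz,cv2.minAreaRect((cast(h,K,E,zz)[:,:2]*1000).astype(np.float32)))
E
```

```text
time_s: 15.1
eef_pos: [0.5204, 0.3432, 0.2691]
tool_rot: [2.2, 2.241, -0.002]
force: [-0.5, -0.6, 0.9]
opening: 0.0729
[-0.25  0.74 -0.79  1.51  0.56  1.13  0.45] [0.52011307 0.3420005  0.26937183]
[235.8, 70.7] 1022 0.01 ((396.51708984375, 318.33758544921875), (48.4146614074707, 37.40113830566406), 85.84677124023438)
[235.8, 70.7] 1022 0.03 ((399.11297607421875, 319.48883056640625), (46.00481033325195, 35.53951644897461), 85.84673309326172)
[259.9, 154.1] 1556 0.01 ((502.1607971191406, 351.32464599609375), (51.31459426879883, 65.29957580566406), 77.40348052978516)
[259.9, 154.1] 1556 0.03 ((499.4983215332031, 350.83392333984375), (48.76042175292969, 62.04930114746094), 77.40352630615234)
```

View pics/w6.png

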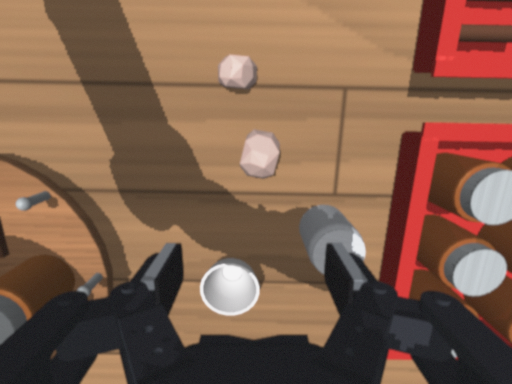

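Wrist view: larger lump (260,154), about 65 × 48 mm, matching the 66 × 46 cap. The smaller lump (237,71) is about 46 × 36 mm, the wrong size. Bowl at (230,288), tin at (328,235).

```bash
python3 - <<'E'
from obj import *
z=np.load('pics/w6.npz');im,K,E=z['im'],z['K'],z['E']
bl=[x for x in blobs(pink(im),300) if x[0][1]>120][0]
mb=cv2.GaussianBlur(cv2.resize(bl[2].astype(np.float32),None,fx=4,fy=4,interpolation=cv2.INTER_LINEAR),(0,0),3)
h=(cv2.findContours((mb>.5).astype(np.uint8),0,2)[0][0][:,0]+.5)/4-.5
W=cast(h,K,E,.022)[:,:2]*1e3
for a in range(-40,21,5):
    t=np.deg2rad(a);n=np.array([-np.sin(t),np.cos(t)]);e=np.array([np.cos(t),np.sin(t)])
    s=W@n;l=W@e;print(a,'wid %.1f mid %.1f | len %.1f mid %.1f'%(np.ptp(s),(s.max()+s.min())/2,np.ptp(l),(l.max()+l.min())/2))
H=cv2.approxPolyDP(W.astype(np.float32)[:,None],2.,True)[:,0]
for p,q in zip(H,np.roll(H,-1,0)): print(p.round(1),'len %.1f ang %.1f'%(np.linalg.norm(q-p),np.rad2deg(np.arctan2(*(q-p)[::-1]))))
o=-E[:3,:3].T@E[:3,3];print('cam',o)
E
```

```text
-40 wid 61.3 mid 590.9 | len 64.6 mid 158.8
-35 wid 59.8 mid 575.0 | len 65.5 mid 209.5
-30 wid 57.9 mid 554.6 | len 66.0 mid 258.6
-25 wid 55.6 mid 530.0 | len 65.9 mid 305.8
-20 wid 53.2 mid 501.3 | len 65.5 mid 350.6
-15 wid 50.7 mid 468.6 | len 64.6 mid 392.7
-10 wid 50.9 mid 432.1 | len 63.8 mid 432.2
-5 wid 52.5 mid 392.6 | len 64.7 mid 468.1
0 wid 53.7 mid 350.1 | len 65.8 mid 500.4
5 wid 55.2 mid 304.6 | len 66.8 mid 528.9
10 wid 57.0 mid 257.2 | len 67.3 mid 553.3
15 wid 58.6 mid 208.0 | len 67.3 mid 573.6
20 wid 59.8 mid 157.1 | len 66.8 mid 589.5
[467.5 341.6] len 15.4 ang -43.8
[478.6 331. ] len 38.4 ang -11.6
[516.2 323.3] len 16.3 ang 37.7
[529.1 333.2] len 23.4 ang 79.9
[533.2 356.2] len 16.6 ang 119.9
[525.  370.7] len 28.3 ang 167.2
[497.4 376.9] len 11.9 ang -174.3
[485.5 375.7] len 18.6 ang -142.0
[470.9 364.3] len 22.9 ang -98.5
cam [0.44867112 0.34146659 0.4118092 ]
```

```bash
python3 - <<'E'
from obj import *
for u in (.12,0): print(rel(*grasp([.5004,.3504,0],-12,.003,.006,18,u)))
E
```

```text
[0.0169, -0.0527, 0.1492, -0.3131, -0.033, 0.2262]
[0.0088, -0.0165, 0.2634, -0.3131, -0.033, 0.2262]
```

```bash
python3 -m handwheel '[[0.017,-0.053,0.06,-0.2,-0.02,0.15,-0.5],[0.017,-0.053,0.12,-0.313,-0.033,0.226,-0.5],[0.017,-0.053,0.149,-0.313,-0.033,0.226,-0.5],[0.017,-0.053,0.149,-0.313,-0.033,0.226,-0.5],[0.017,-0.053,0.149,-0.313,-0.033,0.226,-0.5],[0.017,-0.053,0.149,-0.313,-0.033,0.226,-0.5]]' 60
python3 - <<'E'
from obj import *
print(rel(*grasp([.5004,.3504,0],-12,.003,.006,18,0)),read_state()['joints'].round(2))
E
```

```text
time_s: 15.9
eef_pos: [0.4685, 0.358, 0.1227]
tool_rot: [2.243, 1.813, 0.292]
force: [-0.3, -0.1, -0.4]
opening: 0.0641
[-0.0011, -0.0022, 0.1221, 0.0014, -0.0023, -0.0021] [-0.68  0.77 -0.34  1.96  1.11  0.58 -0.55]
```

```bash
python3 -m handwheel '[[-0.001,-0.001,0.05,0,0,0,-0.5],[-0.001,-0.002,0.09,0,0,0,-0.5],[-0.001,-0.002,0.11,0,0,0,-0.5],[-0.001,-0.002,0.121,0,0,0,-0.5],[-0.001,-0.002,0.121,0,0,0,-0.5],[-0.001,-0.002,0.121,0,0,0,1],[-0.001,-0.002,0.121,0,0,0,1],[-0.001,-0.002,0.121,0,0,0,1],[-0.001,-0.002,0.121,0,0,0,1]]' 50
python3 - <<'E'
from obj import *
print(rel(*grasp([.5004,.3504,0],-12,.003,.006,18,0)),read_state()['joints'].round(2),read_state()['opening'])
p,r=tool();a=np.deg2rad(-12);ex=np.array([np.cos(a),np.sin(a)]);d=p[:2]-[.5004,.3504];print('tcp in cap',d@ex,d@[-ex[1],ex[0]],p[2])
E
```

```text
time_s: 17.02
eef_pos: [0.5021, 0.351, 0.0072]
tool_rot: [2.242, 1.815, 0.293]
force: [-1.8, -0.3, 6.5]
opening: 0.0453
[-0.0009, 0.001, 0.0016, 0.0016, -0.0034, -0.0008] [-0.72  0.98 -0.19  1.93  1.45  0.43 -0.85] 0.04526965758029766
tcp in cap 0.0015812602526056006 0.0009289901622044569 0.0071942626405809874
```

```bash
cat > place.py <<'E'
from obj import *
Cp=np.array([.5515,-.0443,.085])
def place(up):
    p,r=grasp([0,0,0],0,.0016,.0072,18,0)
    F=R.from_euler('z',1.35,degrees=True)*R.from_euler('y',-3,degrees=True)
    rr=F*r; return Cp+F.apply(p)-up*rr.as_matrix()[:,2],rr
E
python3 - <<'E'
from place import *
p0,r0=tool()
q=grasp([.5004,.3504,0],-12,.0016,.0072,18,0)
print(rel(p0+[0,0,.19],r0))
p,r=place(.12);print(p,rel(p,r))
E
```

```text
[0.0007, 0.059, -0.1806, 0.0, 0.0, 0.0]
[ 0.50972843 -0.0452844   0.20430352] [-0.3854, 0.1469, -0.1608, -0.0501, 0.0746, -0.2205]
```

```bash
python3 -m handwheel '[[0,0.01,-0.03,0,0,0,1],[0,0.03,-0.09,0,0,0,1],[0,0.05,-0.15,0,0,0,1],[-0.05,0.07,-0.18,0,0,-0.03,1],[-0.105,0.083,-0.178,-0.01,0.02,-0.06,1],[-0.16,0.096,-0.174,-0.02,0.03,-0.1,1],[-0.215,0.109,-0.171,-0.03,0.04,-0.13,1],[-0.27,0.121,-0.168,-0.04,0.05,-0.16,1],[-0.325,0.134,-0.165,-0.05,0.065,-0.19,1],[-0.385,0.147,-0.161,-0.05,0.075,-0.22,1],[-0.385,0.147,-0.161,-0.05,0.075,-0.22,1],[-0.385,0.147,-0.161,-0.05,0.075,-0.22,1]]' 50
python3 - <<'E'
from place import *
print(rel(*place(0)),read_state()['joints'].round(2))
im,K,E=get('wrist');np.savez('pics/w7.npz',im=im,K=K,E=E);save(im,'w7.png')
E
```

```text
time_s: 18.52
eef_pos: [0.5094, -0.0449, 0.2037]
tool_rot: [2.001, 2.048, 0.378]
force: [0.7, 1.1, -2.1]
opening: 0.0453
[-0.0005, 0.0008, 0.1195, -0.0021, -0.0002, -0.0004] [ 0.11  0.51 -0.15  2.28  1.71  0.07 -0.11]
```

View pics/w7.png

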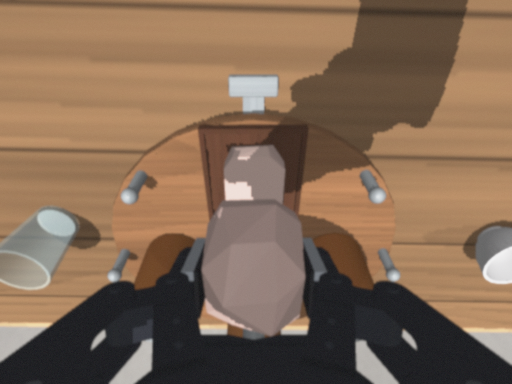

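The cap is held upright at (253,265), in line with the slab (254,175) and the pointer (253,87). Lowering.

```bash
python3 -m handwheel '[[0,0,0.05,-0.002,0,0,1],[0,0.001,0.09,-0.002,0,0,1],[0,0.001,0.105,-0.002,0,0,1],[0,0.001,0.112,-0.002,0,0,1],[0,0.001,0.115,-0.002,0,0,1],[0,0.001,0.115,-0.002,0,0,1]]' 50
python3 -c "
from place import *
print(rel(*place(0)))"
```

```text
time_s: 19.32
eef_pos: [0.5519, -0.0439, 0.0973]
tool_rot: [1.997, 2.047, 0.379]
force: [-0.3, 0.9, -2.3]
opening: 0.0454
[-0.0004, -0.0011, 0.005, 0.0012, 0.001, 0.0013]
```

```bash
python3 -m handwheel '[[0,-0.0005,0.002,0,0,0,1],[0,-0.001,0.003,0,0,0,1],[0,-0.001,0.004,0,0,0,1],[0,-0.001,0.004,0,0,0,1]]' 50
```

```text
time_s: 19.82
eef_pos: [0.5521, -0.0446, 0.0923]
tool_rot: [1.999, 2.046, 0.378]
force: [-0.0, 0.8, -2.3]
opening: 0.0453
```

```bash
python3 -m handwheel '[[0,0,0.001,0,0,0,1],[0,0,0.001,0,0,0,1],[0,-0.001,0.002,0,0,0,1],[0,-0.001,0.002,0,0,0,1]]' 50
```

```text
time_s: 20.32
eef_pos: [0.5523, -0.0444, 0.0921]
tool_rot: [1.997, 2.045, 0.381]
force: [-6.4, -2.0, 18.2]
opening: 0.045
```

Contact at the expected height. Release, back out along the tool axis, then outward.

```bash
python3 -m handwheel '[[0,0,-0.001,0,0,0,0.2],[0,0,-0.001,0,0,0,-0.3],[0,0,-0.001,0,0,0,-0.4],[0,0,-0.001,0,0,0,-0.4],[0,0,-0.02,0,0,0,-0.4],[0,0,-0.06,0,0,0,-0.4],[0,0,-0.11,0,0,0,-0.4],[0,-0.05,-0.13,0,0,0,-0.4],[0,-0.1,-0.14,0,0,0,-0.4],[0,-0.1,-0.14,0,0,0,-0.4]]' 50
python3 - <<'E'
from obj import *
im,K,E=get('wrist');np.savez('pics/w8.npz',im=im,K=K,E=E)
a,_,_=get('top');b,K2,E2=get('scene')
save(np.vstack([np.hstack([cv2.resize(im,(400,300)),cv2.resize(b[150:330,100:340],(400,300))]),np.hstack([cv2.resize(a[95:245,205:405],(400,300),interpolation=cv2.INTER_CUBIC),cv2.resize(a[90:315,60:360],(400,300))])]),'f1.png')
E
```

```text
time_s: 21.58
eef_pos: [0.4089, -0.0471, 0.1855]
tool_rot: [1.999, 2.046, 0.383]
force: [0.5, -0.0, -1.0]
opening: 0.0598
```

View pics/f1.png

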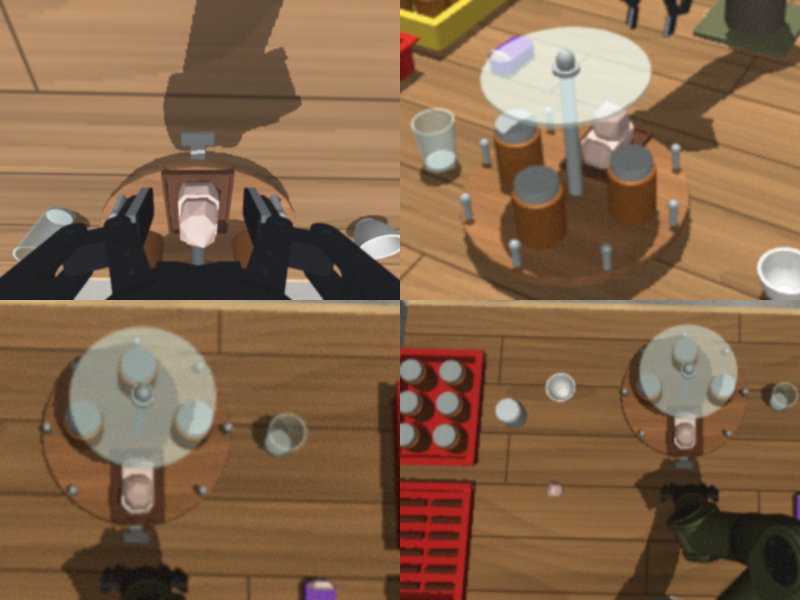

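Final view: the cap stands on the slab (top-left panel 198,215; bottom-left 137,490) in the dish facing the pointer (198,140). Beaker, bowl, tin, small lump and purple piece are undisturbed. Last numeric check, then hand in.

```bash
python3 -m handwheel '[[0,-0.03,-0.05,0,0,0,-0.4],[0,-0.03,-0.05,0,0,0,-0.4],[0,-0.03,-0.05,0,0,0,-0.4],[0,-0.03,-0.05,0,0,0,-0.4]]' 50
python3 - <<'E'
from fit import *
im,K,E=get('top')
P=cast(np.array([[46,427-300],[227,427-300],[72,489-300],[202,489-300]])/2+[205,95],K,E,.087)
x,r=fit(P,np.deg2rad(181),(.6745,-.042));print('dish',np.rad2deg(x[2])-360,x[:2],r.round(4))
im0=np.load('pics/top0.npz')['color']
a,K,E=get('scene'); b0=np.load('pics/scene0.npz')['color']
for n,bx in (('beaker',(105,210,137,256)),('bowl',(312,297,353,335)),('tin',(382,287,416,335)),('small',(358,243,378,262))):
    print(n,np.abs(a[bx[1]:bx[3],bx[0]:bx[2]].astype(int)-b0[bx[1]:bx[3],bx[0]:bx[2]]).mean().round(1))
c,_,_=get('scene')
bl=[t[:2] for t in blobs(pink(a),60) if 150<t[0][0]<260 and t[0][1]>190];print(bl)
s=read_state();print(s['time_s'],s['force'].round(1))
from cell import close_job; print(close_job())
E
```

```text
time_s: 22.22
eef_pos: [0.3718, -0.0515, 0.2277]
tool_rot: [2.008, 2.053, 0.368]
force: [0.1, 0.6, 0.0]
opening: 0.0596
dish -178.5783638346953 [ 0.67525426 -0.04243799] [0.0009 0.0008 0.0009 0.0008]
beaker 3.1
bowl 2.5
tin 2.3
small 2.5
[([222.6, 233.5], 602)]
22.375 [ 0.1 -0.6 -0.1]
the job is handed in; nothing more can be done
None
```

I finished the job and handed it in at 22.4 s, inside the 72 s limit. The hand-in reports no verdict.

- **Carousel:** I turned it about 77° clockwise by one rim post. The last check puts the dish at -178.6°, against -178.4° to -178.8° for the pointer in three pictures, so it faces the front within about 0.5°.
- **Slab:** it lies flat and centred in the dish, hump end toward the axis.
- **Cap:** the larger lump, measured at about 65 × 48 mm, stands upright on the slab's step under the clear tier. It met the step at the height I had worked out.
- **Everything else:** the pictures before and after show the beaker, tin, bowl and small lump unmoved. The purple slab was not touched. The gripper was clear of everything, with about 0 N at the wrist.

- **Wrist limit:** during the turn the last joint came right up against its range (-2.65 of -2.66), so I finished the arc with the wrist turned back a little.
- **Force while turning:** gripping the post showed about 25 N at the wrist. The slab and cap touched down at about 20 N. All are well below the 120 N wrist limit.
- **Overshoot:** one retreat moved about 60 mm the wrong way, toward the tier, but the wrist showed no contact.
- **Disagreeing reading:** one measure of the dish's sideways position was 2.6 mm off the fitted value. The later pictures showed the slab centred.

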